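# Find the case with the transformer and box it

## Task

One of the four identical closed instrument cases still has its heavy transformer inside, and only its weight tells which. Find it by feel, lay it flat and gently, without dropping it, in the white box and fold the lid fully shut. The three empty cases must end standing on the bench where they were, and nothing else may be disturbed.

Things in the scene. Friction and masses are not known exactly. Their poses are not given: they have to be found in the camera images.
- case_a: closed black plastic instrument case, 120 x 56 x 50 mm (x, y, z), aluminium end plates, one of four that look the same; it stands loose on the bench, long side x within 0.35 rad of pointing away from the robot. Origin: centre of its underside. Empty it weighs 0.13 to 0.21 kg, with the transformer inside 0.46 to 0.66 kg; any one of the four may be the full one
- case_b: closed black plastic instrument case, 120 x 56 x 50 mm (x, y, z), aluminium end plates, one of four that look the same; it stands loose on the bench, long side x within 0.35 rad of pointing away from the robot. Origin: centre of its underside. Empty it weighs 0.13 to 0.21 kg, with the transformer inside 0.46 to 0.66 kg; any one of the four may be the full one
- case_c: closed black plastic instrument case, 120 x 56 x 50 mm (x, y, z), aluminium end plates, one of four that look the same; it stands loose on the bench, long side x within 0.35 rad of pointing away from the robot. Origin: centre of its underside. Empty it weighs 0.13 to 0.21 kg, with the transformer inside 0.46 to 0.66 kg; any one of the four may be the full one
- case_d: closed black plastic instrument case, 120 x 56 x 50 mm (x, y, z), aluminium end plates, one of four that look the same; it stands loose on the bench, long side x within 0.35 rad of pointing away from the robot. Origin: centre of its underside. Empty it weighs 0.13 to 0.21 kg, with the transformer inside 0.46 to 0.66 kg; any one of the four may be the full one
- return_box: white plastic box fixed to the bench, 170 x 210 mm outside, 70 mm high, walls and floor 5 mm, open on top under its folding lid. Origin: centre of its underside; x (the 170 mm side) points to the hinged side, away from the cases; y is along the 210 mm side; z up
- lid_panel (a joint): angle of the box's lid, a stiff white panel 170 x 210 mm, 6 mm thick, hinged along the rim of the box's +x side: 0 is fully shut, flat on the rim; at 1.57 it stands upright; it starts open at 1.65 to 1.9 and stops at 2.0. Friction holds it at any angle; about 2 N square to the panel at its free edge moves it
- lid_hinge (a point): middle of the hinge line on the underside of the lid, 70.5 mm above the bench, 85 mm along the box's +x; the line runs along the box's y
- lid_edge (a point): middle of the lid's free edge, 170 mm from the hinge line, half way through the 6 mm panel
- pliers: bystander, loose on the bench; origin: centre of its underside; yellow-handled pliers, 160 mm long, 14 mm high
- wool_tin: bystander, loose on the bench; origin: centre of its underside; round brass tin, 64 mm across, 42 mm high
- phone_board: bystander, loose on the bench; origin: centre of its underside; flat opened phone, 140 x 70 x 14 mm
Things that resemble listed ones, but are neither listed nor needed, are in the scene too. Leave any green, orange or yellow look-alike of the case_c alone.

How it is judged:
On the way:
1. the full case lies flat in the white box, while the lid is still open (value of joint lid_panel above 0.6 rad and ((x of case_a in the frame of return_box between -0.085 and 0.085 m and y of case_a in the frame of return_box between -0.105 and 0.105 m and z of case_a in the frame of return_box below 0.012 m and angle between case_a's own z axis and vertical below 0.15 rad and contact force between case_a and return_box above 3.2 N) or (x of case_b in the frame of return_box between -0.085 and 0.085 m and y of case_b in the frame of return_box between -0.105 and 0.105 m and z of case_b in the frame of return_box below 0.012 m and angle between case_b's own z axis and vertical below 0.15 rad and contact force between case_b and return_box above 3.2 N) or (x of case_c in the frame of return_box between -0.085 and 0.085 m and y of case_c in the frame of return_box between -0.105 and 0.105 m and z of case_c in the frame of return_box below 0.012 m and angle between case_c's own z axis and vertical below 0.15 rad and contact force between case_c and return_box above 3.2 N) or (x of case_d in the frame of return_box between -0.085 and 0.085 m and y of case_d in the frame of return_box between -0.105 and 0.105 m and z of case_d in the frame of return_box below 0.012 m and angle between case_d's own z axis and vertical below 0.15 rad and contact force between case_d and return_box above 3.2 N))), for 0.2 s.
At the end, for the whole second after the job is handed in: The full case (it presses on the box with more than 3.2 N) lies flat (within 0.15 rad) and still on the floor of the white box; the lid is shut (under 0.04 rad); the three empty cases stand upright and still on the bench within 60 mm of where each began (value of joint lid_panel below 0.04 rad and ((x of case_a in the frame of return_box between -0.085 and 0.085 m and y of case_a in the frame of return_box between -0.105 and 0.105 m and z of case_a in the frame of return_box below 0.012 m and angle between each of case_a, case_b, case_c, case_d's own z axis and vertical below 0.15 rad and contact force between case_a and return_box above 3.2 N and linear speed of each of case_a, case_b, case_c, case_d below 0.02 m/s and distance of each of case_b, case_c, case_d from where it was at the start of the episode below 0.06 m and height (world z) of each of case_b, case_c, case_d below 0.01 m) or (x of case_b in the frame of return_box between -0.085 and 0.085 m and y of case_b in the frame of return_box between -0.105 and 0.105 m and z of case_b in the frame of return_box below 0.012 m and angle between each of case_b, case_a, case_c, case_d's own z axis and vertical below 0.15 rad and contact force between case_b and return_box above 3.2 N and linear speed of each of case_b, case_a, case_c, case_d below 0.02 m/s and distance of each of case_a, case_c, case_d from where it was at the start of the episode below 0.06 m and height (world z) of each of case_a, case_c, case_d below 0.01 m) or (x of case_c in the frame of return_box between -0.085 and 0.085 m and y of case_c in the frame of return_box between -0.105 and 0.105 m and z of case_c in the frame of return_box below 0.012 m and angle between each of case_c, case_a, case_b, case_d's own z axis and vertical below 0.15 rad and contact force between case_c and return_box above 3.2 N and linear speed of each of case_c, case_a, case_b, case_d below 0.02 m/s and distance of each of case_a, case_b, case_d from where it was at the start of the episode below 0.06 m and height (world z) of each of case_a, case_b, case_d below 0.01 m) or (x of case_d in the frame of return_box between -0.085 and 0.085 m and y of case_d in the frame of return_box between -0.105 and 0.105 m and z of case_d in the frame of return_box below 0.012 m and angle between each of case_d, case_a, case_b, case_c's own z axis and vertical below 0.15 rad and contact force between case_d and return_box above 3.2 N and linear speed of each of case_d, case_a, case_b, case_c below 0.02 m/s and distance of each of case_a, case_b, case_c from where it was at the start of the episode below 0.06 m and height (world z) of each of case_a, case_b, case_c below 0.01 m))); the robot touches nothing.
It fails at once if a case is slammed into the box (over 120 N between them) (contact force between any of case_a, case_b, case_c, case_d and return_box above 120 N).
It fails at once if a case is let fall into the box: inside it, moving faster than 0.45 m/s with no finger touching it (a fall of more than about 10 to 20 mm) ((x of case_a in the frame of return_box between -0.085 and 0.085 m and y of case_a in the frame of return_box between -0.105 and 0.105 m and z of case_a in the frame of return_box between 0.007 and 0.12 m and linear speed of case_a above 0.45 m/s and contact force between case_a and the fingers below 0.05 N) or (x of case_b in the frame of return_box between -0.085 and 0.085 m and y of case_b in the frame of return_box between -0.105 and 0.105 m and z of case_b in the frame of return_box between 0.007 and 0.12 m and linear speed of case_b above 0.45 m/s and contact force between case_b and the fingers below 0.05 N) or (x of case_c in the frame of return_box between -0.085 and 0.085 m and y of case_c in the frame of return_box between -0.105 and 0.105 m and z of case_c in the frame of return_box between 0.007 and 0.12 m and linear speed of case_c above 0.45 m/s and contact force between case_c and the fingers below 0.05 N) or (x of case_d in the frame of return_box between -0.085 and 0.085 m and y of case_d in the frame of return_box between -0.105 and 0.105 m and z of case_d in the frame of return_box between 0.007 and 0.12 m and linear speed of case_d above 0.45 m/s and contact force between case_d and the fingers below 0.05 N)).
It fails at once if a bystander (pliers, tin or phone) is moved more than 30 mm (distance of any of pliers, wool_tin, phone_board from where it was at the start of the episode above 0.03 m).
It also fails if it takes over 72 s, if anything falls off the work surface, if the arm or the gripper's body presses on something with over 40 N, if the wrist force passes 120 N, or if a joint passes its speed limit or range.

## Robot

A 7-joint arm with a two-finger parallel gripper is mounted at the origin on the work surface. World frame = base frame: x ahead of the robot, y to its left, z up, the work surface at z = 0. Lengths are in m, angles in rad, forces in N, time in s.
With the tool pointing down it reaches from about 0.425 to 0.95 m from the base axis. Payload 4.7 kg.
Tool frame: the origin (TCP) lies midway between the tips of the shut fingers; the grasp point (between the pads) lies 19 mm behind it; z points along the fingers, y is the line along which they close (so a half turn about z gives the same grasp; the last joint's range is limited). The gripper opens to 85 mm and grips with 20 to 120 N. Pads are 22 mm wide; open, the fingers measure 114 mm over their backs; the gripper's body (76 mm by 85 mm) begins 54 mm behind the grasp point. The pads swing forward as they close: fully open they stand 13 mm farther back than shut.
Start: joints at [1.276, 0.469, -0.049, 1.532, 0.024, 1.141, -0.082], TCP at [0.177, -0.651, 0.231] pointing down, gripper open.
Joint ranges: [-2.59, 2.59], [-0.33, 1.99], [-1.39, 1.29], [0.1, 2.45], [-1.04, 4.18], [0.21, 1.99], [-2.66, 2.66]. Speed limits (rad/s): [2.57, 2.57, 3.14, 3.14, 3.14, 3.14, 3.14].

## Interface

Orientations are given as a unit quaternion [x, y, z, w].
In Python, from station import read_state, capture, job_done gives the robot as it stands. The module is installed in compiled form; this text tells all that it offers.
- The arm moves only by the tool apply_moves, never from a script. Its arguments are lists of equal length, an entry for each row: "translation": the shift along the world's x, y, z scaled (see below), a list of three; "roll": the turn about the world's z scaled (see below). A call has exactly 10 rows; each row shifts and turns the commanded pose from where the row before left it; what a row does not reach is not made up. The controller multiplies each number of a shift by 2 cm and each number of a turn by 4 degrees. A row lasts 1/8 s, in which the tool goes at most 62.5 mm and 10.7 degrees, less where a joint would pass 70% of its speed; a pose out of reach is approached as far as the arm can. A call with a number of a shift or a turn outside -1 to 1 is refused whole. A call with a gripper value outside its range is refused whole. "gripper" is the closure, from -1 (fully open) to 1 (shut), set as the call begins (left out, the last holds). The fingers move at their own pace and stop on an object; "grip_force" is the grip in N (left out, the last holds). Time passes only in rows, so rows that do not move let the fingers close, or fill a call up. It gives the time, the measured TCP pose, the force, the opening and the grip force at its end, in the units of the state.
- read_state(): the state, without advancing time (a new reading comes with each control period).
- capture(name): name is "scene" or "top" or "wrist"; returns a dict with "img" (420x560x3 uint8, red, green, blue), "range_z" (420x560 float32, m along the optical axis (not along the pixel's ray), 0 where there is no reading), "K" (3x3 intrinsics, pixels), "T" (4x4, takes a point from camera to world coordinates); the wrist camera has in their place "tool_from_camera" (4x4, takes a point from camera to tool coordinates, whose origin is the TCP and whose axes are the flange's). Camera axes: x right, y up, looking along -z (the intrinsics and any distortion apply to the point x, -y, -z); pixel columns grow to the right and rows downward; lengths in m; the calibration is good to about 2 mm. A picture is of the moment at which its call begins: read the wrist's pose just before it.
- job_done(): hands the job in; it is judged then, once.
The state is a dict: "clock": time; "joints": joint angles; "dq": joint speeds; "effort": joint torques, N m; "ee_pos": TCP position; "tcp_rot": TCP orientation; "wrist_force": force on the tool from outside, world axes, zero at the start; "ft_torque": the same for the moment, N m; "width": finger opening in m; "finger_force": force on a finger pad.
Only numpy, scipy, OpenCV 4.12 (cv2) and the standard library are available. Lean on these libraries where they do the work, as an engineer would, in place of code of your own. Each camera call takes 0.05 s, during which the arm holds its last target. There are 200 camera calls.

## Working session

There is one attempt and no reset: what is moved stays moved. The work goes in short steps, Python scripts to look and compute and a tool call to move; the robot and the scene stay as the last step left them, time stands still between calls to the robot, and variables do not carry over. Pictures are saved under pics/ and viewed, at most 10 in all, crops included, and the job is handed in when it is done.

Besides the shell and the picture viewer there is one more tool, called as name(argument=value, ...) on one line, values as JSON. apply_moves: Moves the arm, as the interface text tells. Its arguments: {"type":"object","properties":{"translation":{"type":"array"},"roll":{"type":"array"},"gripper":{"type":"number"},"grip_force":{"type":"number"}},"required":["translation","roll"]}

```bash
mkdir -p pics
cat > h.py <<'E'
import numpy as np, cv2
from station import read_state, capture
from scipy.spatial.transform import Rotation as R
def pts(c):
    h,w=c['range_z'].shape; K=c['K']; v,u=np.mgrid[:h,:w]; z=c['range_z']
    p=np.stack([(u-K[0,2])/K[0,0]*z,-(v-K[1,2])/K[1,1]*z,-z],-1)
    return p@c['T'][:3,:3].T+c['T'][:3,3]
def save(c,n): cv2.imwrite('pics/'+n,c['img'][:,:,::-1])
E
python3 - <<'E'
from h import *
s=read_state(); print({k:np.round(v,3) for k,v in s.items()})
for n in('scene','top'):
    c=capture(n); save(c,n+'0.png'); np.savez(n+'0.npz',**c); print(n,c['K'],np.round(c['T'],3))
E
```

```text
{'clock': np.float64(0.0), 'joints': array([ 1.276,  0.469, -0.049,  1.534,  0.024,  1.141, -0.082]), 'dq': array([ 0.001,  0.001,  0.001, -0.001,  0.001,  0.001, -0.001]), 'effort': array([-1.0000e-03, -5.1031e+01, -4.7000e-02, -2.3771e+01,  1.1000e-02,
        8.0000e-03,  0.0000e+00]), 'ee_pos': array([ 0.177, -0.651,  0.23 ]), 'tcp_rot': array([ 0.991,  0.133, -0.   , -0.001]), 'wrist_force': array([ 0.404, -0.036, -0.403]), 'ft_torque': array([-0.025,  0.009, -0.019]), 'finger_force': np.float64(0.0), 'width': np.float64(0.085)}
scene [[385.37556009   0.         280.80902246]
 [  0.         385.37556009 208.84579874]
 [  0.           0.           1.        ]] [[-0.216 -0.751  0.624  1.337]
 [ 0.976 -0.179  0.123  0.077]
 [ 0.019  0.636  0.772  1.057]
 [ 0.     0.     0.     1.   ]]
top [[432.98981322   0.         281.6593158 ]
 [  0.         432.98981322 209.14400626]
 [  0.           0.           1.        ]] [[ 0.029  0.987 -0.159  0.317]
 [-1.     0.029  0.002 -0.057]
 [ 0.006  0.159  0.987  1.411]
 [ 0.     0.     0.     1.   ]]
```

View pics/scene0.png

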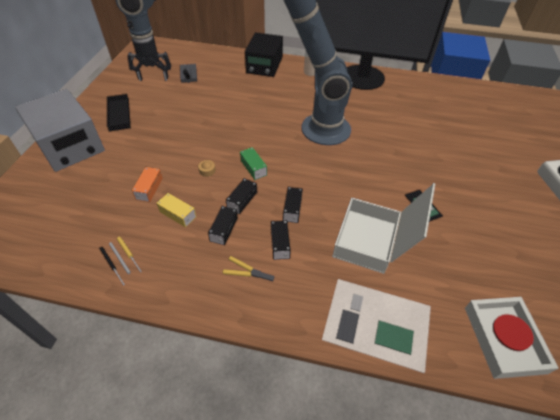

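View pics/top0.png

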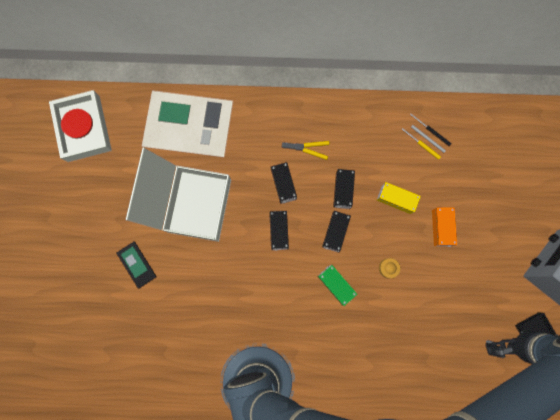

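The top picture shows four black cases near (284,183), (344,188), (279,230) and (337,231). The green (338,285), yellow (400,197) and orange (445,226) blocks are look-alikes. The white box is at (198,203), with its lid open to the left. The bystanders are the pliers (305,148), the tin (390,268) and the phone (136,264). The four cases that fit are the black ones with aluminium ends.

Run:
```python
from h import *
res={}
for n in('top','scene'):
    c=dict(np.load(n+'0.npz')); P=pts(c); hsv=cv2.cvtColor(c['img'],cv2.COLOR_RGB2HSV)
    z=P[...,2]; 
    m=((z>0.035)&(z<0.07)&(hsv[...,2]<110)&(P[...,0]>.4)&(P[...,0]<.85)&(P[...,1]>-.35)&(P[...,1]<.1)).astype(np.uint8)
    k,l,st,ce=cv2.connectedComponentsWithStats(m)
    print(n)
    for i in range(1,k):
        if st[i,4]<150: continue
        zt=np.percentile(z[l==i],70); q=P[(l==i)&(z>zt-.006)][:,:3]; r=cv2.minAreaRect((q[:,:2]*1000).astype(np.float32))
        print(ce[i].round(),st[i,4],'z',zt.round(4),np.round(r[0]),np.round(r[1]),round(r[2],1))
    # ray onto plane z=.05 of full block incl. ends
    if n=='top':
        for lo,hi,nm in((.055,.085,'rim'),(.004,.012,'floor')):
            b=(z>lo)&(z<hi)&(hsv[...,1]<60)&(hsv[...,2]>120)&(P[...,0]>.45)&(P[...,0]<.8)&(P[...,1]>.02)&(P[...,1]<.32)
            k,l,st,ce=cv2.connectedComponentsWithStats(b.astype(np.uint8)); i=1+np.argmax(st[1:,4])
            q=P[l==i]; r=cv2.minAreaRect((q[:,:2]*1000).astype(np.float32)); print(nm,r,np.median(q[:,2]))
        g=(z>.1)&(z<.3)&(P[...,0]>.45)&(P[...,0]<.85)&(P[...,1]>.02)&(P[...,1]<.4)
        q=P[g]; C=q.mean(0); nrm=np.linalg.svd(q-C,full_matrices=False)[2][2]; print('lid',C,nrm,q[:,2].max(),q.min(0),q.max(0), np.degrees(np.arctan2(nrm[2],np.hypot(*nrm[:2]))))
        for nm,mm in(('pliers',((z>.006)&(z<.02)&(P[...,0]>.7)&(P[...,0]<.9)&(P[...,1]>-.25)&(P[...,1]<.0))),('phone',((z>.006)&(z<.022)&(P[...,0]>.35)&(P[...,0]<.56)&(P[...,1]>.2)&(P[...,1]<.45)))):
            q=P[mm]; print(nm,len(q),q.min(0).round(3),q.max(0).round(3))
    c4=c['img'][150:300,240:440] if n=='top' else c['img'][140:290,130:330]
    res[n]=cv2.resize(c4[:,:,::-1],None,fx=2,fy=2,interpolation=cv2.INTER_CUBIC)
cv2.imwrite('pics/crop.png',np.hstack([res['top'],res['scene']]))
```

```text
top
[283. 182.] 643 z 0.0513 [627. -62.] [120.  56.] 17.1
[344. 188.] 656 z 0.0518 [ 613. -260.] [ 56. 121.] 86.0
[279. 230.] 655 z 0.0517 [471. -52.] [120.  55.] 4.2
[337. 231.] 684 z 0.0518 [ 472. -236.] [ 56. 120.] 73.4
rim ((547.9644165039062, 215.56015014648438), (179.41412353515625, 210.0225067138672), 81.80231475830078) 0.07072134286391174
floor ((550.7591552734375, 217.39657592773438), (151.82867431640625, 197.18588256835938), 81.5453109741211) 0.006611572771437091
lid [0.56261054 0.33044295 0.17228927] [ 0.13700443  0.93523608 -0.3264403 ] 0.23480836903556157 [0.45800707 0.29173073 0.10003174] [0.67113219 0.3685406  0.23480837] -19.05285796698293
pliers 472 [ 0.701 -0.249  0.006] [ 0.9   -0.002  0.02 ]
phone 812 [0.35  0.2   0.006] [0.56  0.45  0.022]
scene
[241. 192.] 483 z 0.0516 [ 474. -238.] [ 58. 122.] 73.2
[292. 201.] 464 z 0.0517 [473. -54.] [126.  56.] 4.4
[222. 222.] 575 z 0.0518 [ 615. -262.] [ 57. 123.] 85.6
[280. 236.] 567 z 0.0519 [629. -64.] [121.  56.] 17.1
```

View pics/crop.png

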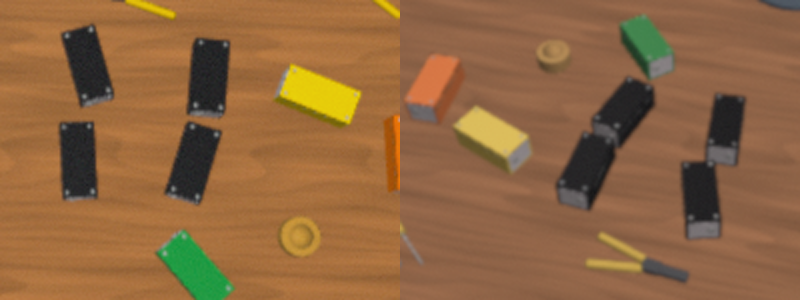

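The crop confirms the four black cases at crop-left (88,66), (208,77), (78,160) and (193,162). Their tops measure 0.0517 m in both views and their footprints 120x56 mm, as the text says. I'll start with the nearest one, at (0.473,-0.237) with yaw -16.7°.

apply_moves(translation=[[0.74, 1, 0], [0.74, 1, 0], [0.74, 1, 0], [0.74, 1, 0], [0.74, 1, 0], [0.74, 1, 0], [0.74, 1, 0], [0.74, 1, 0], [0.74, 1, 0], [0.74, 1, 0]], roll=[-0.4, -0.4, -0.4, -0.4, -0.4, -0.4, -0.4, -0.4, -0.4, -0.4], gripper=-1, grip_force=40)

```text
clock: 1.35
ee_pos: [0.3256, -0.4503, 0.2309]
tcp_rot: [1.0, -0.007, -0.0, -0.0]
wrist_force: [0.2, 0.2, -0.0]
width: 0.0855
finger_force: 0.0
```

apply_moves(translation=[[0.74, 1, 0], [0.74, 1, -0.5], [0.74, 1, -0.5], [0.74, 1, -0.6], [0.74, 1, -0.7], [0.74, 1, -0.7], [0.74, 1, -0.7], [0.74, 1, -0.7], [0.74, 1, -0.7], [0.74, 1, -0.3]], roll=[-0.4, -0.4, -0.4, -0.4, -0.4, -0.4, -0.4, -0.4, -0.4, -0.4])

```text
clock: 2.6
ee_pos: [0.473, -0.2503, 0.1221]
tcp_rot: [0.989, -0.146, -0.001, -0.0]
wrist_force: [0.1, -0.3, 0.4]
width: 0.0851
finger_force: 0.0
```

apply_moves(translation=[[0, 0.35, 0], [0, 0.3, -0.5], [0, 0, -0.8], [0, 0, -0.8], [0, 0, -0.8], [0, 0, -0.8], [0, 0, -0.8], [0, 0, -0.7], [0, 0, -0.4], [0, 0, 0]], roll=[0, 0, 0, 0, 0, 0, 0, 0, 0, 0])

```text
clock: 3.85
ee_pos: [0.4731, -0.2381, 0.0107]
tcp_rot: [0.989, -0.146, -0.001, -0.0]
wrist_force: [0.0, 0.2, 1.0]
width: 0.0852
finger_force: 0.0
```

apply_moves(translation=[[0, 0, 0], [0, 0, 0], [0, 0, 0], [0, 0, 0], [0, 0, 0], [0, 0, 0], [0, 0, 0], [0, 0, 0], [0, 0, 0], [0, 0, 0]], roll=[0, 0, 0, 0, 0, 0, 0, 0, 0, 0], gripper=1)

```text
clock: 5.1
ee_pos: [0.474, -0.2384, 0.0121]
tcp_rot: [0.989, -0.146, 0.001, 0.0]
wrist_force: [-0.7, 0.1, 6.2]
width: 0.0557
finger_force: 44.0
```

apply_moves(translation=[[0, 0, 0.3], [0, 0, 0.4], [0, 0, 0.4], [0, 0, 0.2], [0, 0, 0], [0, 0, 0], [0, 0, 0], [0, 0, 0], [0, 0, 0], [0, 0, 0]], roll=[0, 0, 0, 0, 0, 0, 0, 0, 0, 0])

```text
clock: 6.35
ee_pos: [0.4733, -0.2383, 0.0373]
tcp_rot: [0.989, -0.146, -0.0, 0.0]
wrist_force: [-0.1, 0.2, -1.8]
width: 0.0556
finger_force: 43.4
```

The force is -1.8 N, so this one is empty (about 0.18 kg). I'll put it back and go on to (0.472,-0.053) with yaw 4.3°.

apply_moves(translation=[[0, 0, -0.4], [0, 0, -0.4], [0, 0, -0.3], [0, 0, -0.1], [0, 0, 0], [0, 0, 0], [0, 0, 0], [0, 0, 0], [0, 0, 0], [0, 0, 0]], roll=[0, 0, 0, 0, 0, 0, 0, 0, 0, 0])

```text
clock: 7.6
ee_pos: [0.4733, -0.2383, 0.0134]
tcp_rot: [0.989, -0.146, 0.0, 0.0]
wrist_force: [0.9, 1.1, -1.4]
width: 0.0555
finger_force: 43.4
```

apply_moves(translation=[[0, 0, 0], [0, 0, 0], [0, 0, 0], [0, 0, 0], [0, 0, 0], [0, 0, 0.5], [0, 0, 1], [0, 0, 1], [0, 0, 1], [0, 0, 1]], roll=[0, 0, 0, 0, 0, 0, 0, 0, 0, 0], gripper=-1)

```text
clock: 8.85
ee_pos: [0.4734, -0.2383, 0.1047]
tcp_rot: [0.989, -0.146, 0.0, 0.0]
wrist_force: [-0.2, -1.2, -0.8]
width: 0.0851
finger_force: 0.0
```

apply_moves(translation=[[0, 0.93, 0], [0, 0.93, 0], [0, 0.93, 0], [0, 0.93, 0], [0, 0.93, 0], [0, 0.93, 0], [0, 0.93, 0], [0, 0.93, 0], [0, 0.93, 0], [0, 0.93, 0]], roll=[0.53, 0.53, 0.53, 0.53, 0.53, 0.53, 0.53, 0.53, 0.53, 0.53])

```text
clock: 10.1
ee_pos: [0.4734, -0.0511, 0.1033]
tcp_rot: [0.999, 0.04, 0.0, 0.0]
wrist_force: [0.1, 0.6, -1.2]
width: 0.0853
finger_force: 0.0
```

apply_moves(translation=[[0, -0.1, -0.5], [0, 0, -0.9], [0, 0, -0.9], [0, 0, -0.9], [0, 0, -0.8], [0, 0, -0.4], [0, 0, -0.1], [0, 0, 0], [0, 0, 0], [0, 0, 0]], roll=[0, 0, 0, 0, 0, 0, 0, 0, 0, 0])

```text
clock: 11.35
ee_pos: [0.4737, -0.0543, 0.0137]
tcp_rot: [0.999, 0.039, 0.0, 0.0]
wrist_force: [0.5, -0.2, -0.9]
width: 0.0856
finger_force: 0.0
```

apply_moves(translation=[[0, 0, 0], [0, 0, 0], [0, 0, 0], [0, 0, 0], [0, 0, 0], [0, 0, 0], [0, 0, 0.4], [0, 0, 0.5], [0, 0, 0.4], [0, 0, 0]], roll=[0, 0, 0, 0, 0, 0, 0, 0, 0, 0], gripper=1)

```text
clock: 12.6
ee_pos: [0.4739, -0.0544, 0.0401]
tcp_rot: [0.999, 0.039, 0.001, 0.0]
wrist_force: [0.3, -0.2, -2.5]
width: 0.0557
finger_force: 42.9
```

apply_moves(translation=[[0, 0, 0], [0, 0, 0], [0, 0, 0], [0, 0, 0], [0, 0, 0], [0, 0, 0], [0, 0, 0], [0, 0, 0], [0, 0, 0], [0, 0, 0]], roll=[0, 0, 0, 0, 0, 0, 0, 0, 0, 0])

```text
clock: 13.85
ee_pos: [0.4734, -0.0543, 0.0393]
tcp_rot: [0.999, 0.039, 0.0, 0.0]
wrist_force: [0.3, -0.6, -2.0]
width: 0.0552
finger_force: 42.9
```

Empty too (-2.0 N). Next is (0.628,-0.063) with yaw 17.1°.

apply_moves(translation=[[0, 0, -0.4], [0, 0, -0.4], [0, 0, -0.4], [0, 0, -0.1], [0, 0, 0], [0, 0, 0], [0, 0, 0], [0, 0, 0], [0, 0, 0], [0, 0, 0]], roll=[0, 0, 0, 0, 0, 0, 0, 0, 0, 0])

```text
clock: 15.1
ee_pos: [0.473, -0.0543, 0.0137]
tcp_rot: [0.999, 0.039, -0.0, 0.0]
wrist_force: [-3.4, -0.6, 6.9]
width: 0.0554
finger_force: 43.9
```

apply_moves(translation=[[0, 0, 0], [0, 0, 0], [0, 0, 0], [0, 0, 0], [0, 0, 0], [0, 0, 0.5], [0, 0, 1], [0, 0, 1], [0, 0, 1], [0, 0, 1]], roll=[0, 0, 0, 0, 0, 0, 0, 0, 0, 0], gripper=-1)

```text
clock: 16.35
ee_pos: [0.4734, -0.0543, 0.1047]
tcp_rot: [0.999, 0.039, 0.0, 0.0]
wrist_force: [0.7, 0.1, 0.8]
width: 0.0849
finger_force: 0.0
```

apply_moves(translation=[[0.97, -0.06, 0], [0.97, -0.06, 0], [0.97, -0.06, 0], [0.97, -0.06, 0], [0.97, -0.06, 0], [0.97, -0.06, 0], [0.97, -0.06, 0], [0.97, -0.04, 0], [0, 0, 0], [0, 0, 0]], roll=[0.39, 0.39, 0.39, 0.39, 0.39, 0.39, 0.39, 0.39, 0, 0])

```text
clock: 17.6
ee_pos: [0.6276, -0.0635, 0.1034]
tcp_rot: [0.989, 0.147, -0.001, -0.0]
wrist_force: [-0.2, 0.2, 0.4]
width: 0.0855
finger_force: 0.0
```

apply_moves(translation=[[0, 0, -0.5], [0, 0, -0.9], [0, 0, -0.9], [0, 0, -0.9], [0, 0, -0.8], [0, 0, -0.4], [0, 0, -0.1], [0, 0, 0], [0, 0, 0], [0, 0, 0]], roll=[0, 0, 0, 0, 0, 0, 0, 0, 0, 0])

```text
clock: 18.85
ee_pos: [0.6289, -0.0636, 0.0139]
tcp_rot: [0.989, 0.147, 0.001, 0.0]
wrist_force: [0.5, 0.8, 0.2]
width: 0.0857
finger_force: 0.0
```

apply_moves(translation=[[0, 0, 0], [0, 0, 0], [0, 0, 0], [0, 0, 0], [0, 0, 0], [0, 0, 0], [0, 0, 0.4], [0, 0, 0.5], [0, 0, 0.4], [0, 0, 0]], roll=[0, 0, 0, 0, 0, 0, 0, 0, 0, 0], gripper=1)

```text
clock: 20.1
ee_pos: [0.6292, -0.0636, 0.0403]
tcp_rot: [0.989, 0.147, 0.001, 0.0]
wrist_force: [0.1, -0.2, -2.1]
width: 0.0555
finger_force: 43.7
```

apply_moves(translation=[[0, 0, 0], [0, 0, 0], [0, 0, 0], [0, 0, 0], [0, 0, 0], [0, 0, 0], [0, 0, 0], [0, 0, 0], [0, 0, 0], [0, 0, 0]], roll=[0, 0, 0, 0, 0, 0, 0, 0, 0, 0])

```text
clock: 21.35
ee_pos: [0.6286, -0.0635, 0.0393]
tcp_rot: [0.989, 0.147, 0.0, 0.0]
wrist_force: [-0.1, 0.1, -2.1]
width: 0.0549
finger_force: 43.7
```

Empty as well (-2.1 N). That leaves (0.614,-0.261) with yaw -4° as the full one, and I'll check its weight too.

apply_moves(translation=[[0, 0, -0.4], [0, 0, -0.4], [0, 0, -0.4], [0, 0, -0.1], [0, 0, 0], [0, 0, 0], [0, 0, 0], [0, 0, 0], [0, 0, 0], [0, 0, 0]], roll=[0, 0, 0, 0, 0, 0, 0, 0, 0, 0])

```text
clock: 22.6
ee_pos: [0.6286, -0.0635, 0.0137]
tcp_rot: [0.989, 0.147, 0.0, 0.0]
wrist_force: [-2.7, -0.9, 5.6]
width: 0.0555
finger_force: 44.4
```

apply_moves(translation=[[0, 0, 0], [0, 0, 0], [0, 0, 0], [0, 0, 0], [0, 0, 0], [0, 0, 0.5], [0, 0, 1], [0, 0, 1], [0, 0, 1], [0, 0, 1]], roll=[0, 0, 0, 0, 0, 0, 0, 0, 0, 0], gripper=-1)

```text
clock: 23.85
ee_pos: [0.6288, -0.0635, 0.1053]
tcp_rot: [0.989, 0.147, 0.001, 0.0]
wrist_force: [0.9, -0.0, -0.6]
width: 0.0855
finger_force: 0.0
```

apply_moves(translation=[[-0.07, -0.99, 0], [-0.07, -0.99, 0], [-0.07, -0.99, 0], [-0.07, -0.99, 0], [-0.07, -0.99, 0], [-0.07, -0.99, 0], [-0.07, -0.99, 0], [-0.07, -0.99, 0], [-0.07, -0.99, 0], [-0.07, -0.99, 0]], roll=[-0.53, -0.53, -0.53, -0.53, -0.53, -0.53, -0.53, -0.53, -0.53, -0.53])

```text
clock: 25.1
ee_pos: [0.6145, -0.2628, 0.1033]
tcp_rot: [0.999, -0.039, 0.0, 0.0]
wrist_force: [0.4, 0.1, -0.9]
width: 0.0856
finger_force: 0.0
```

apply_moves(translation=[[0, 0, -0.5], [0, 0, -0.9], [0, 0, -0.9], [0, 0, -0.9], [0, 0, -0.8], [0, 0, -0.4], [0, 0, -0.1], [0, 0, 0], [0, 0, 0], [0, 0, 0]], roll=[0, 0, 0, 0, 0, 0, 0, 0, 0, 0])

```text
clock: 26.35
ee_pos: [0.6149, -0.2617, 0.0139]
tcp_rot: [0.999, -0.037, 0.0, 0.0]
wrist_force: [0.2, -0.2, 0.1]
width: 0.085
finger_force: 0.0
```

apply_moves(translation=[[0, 0, 0], [0, 0, 0], [0, 0, 0], [0, 0, 0], [0, 0, 0], [0, 0, 0], [0, 0, 0.4], [0, 0, 0.5], [0, 0, 0.4], [0, 0, 0]], roll=[0, 0, 0, 0, 0, 0, 0, 0, 0, 0], gripper=1, grip_force=60)

```text
clock: 27.6
ee_pos: [0.615, -0.2618, 0.0401]
tcp_rot: [0.999, -0.038, 0.001, 0.0]
wrist_force: [0.5, -0.4, -4.7]
width: 0.0553
finger_force: 65.9
```

apply_moves(translation=[[0, 0, 0], [0, 0, 0.5], [0, 0, 0.8], [0, 0, 0.8], [0, 0, 0.8], [0, 0, 0.8], [0, 0, 0.8], [0, 0, 0.8], [0, 0, 0.5], [0, 0, 0]], roll=[0, 0, 0, 0, 0, 0, 0, 0, 0, 0])

```text
clock: 28.85
ee_pos: [0.6151, -0.2617, 0.1563]
tcp_rot: [0.999, -0.037, 0.001, 0.0]
wrist_force: [-0.3, 0.0, -5.6]
width: 0.0555
finger_force: 65.8
```

Run:
```python
from h import *
for n in('top','scene'):
    c=dict(np.load(n+'0.npz')); P=pts(c); hsv=cv2.cvtColor(c['img'],cv2.COLOR_RGB2HSV); z=P[...,2]
    W=(hsv[...,1]<60)&(hsv[...,2]>90)&(P[...,0]>.42)&(P[...,0]<.7)&(P[...,1]>.09)&(P[...,1]<.36)
    fl=(z<.012)&(z>.002)&W; fl=cv2.morphologyEx(fl.astype(np.uint8),cv2.MORPH_OPEN,np.ones((3,3)))
    k,l,st,ce=cv2.connectedComponentsWithStats(fl); i=1+np.argmax(st[1:,4])
    print(n,'floor',cv2.minAreaRect((P[l==i][:,:2]*1000).astype(np.float32)),np.median(z[l==i]))
    q=P[(z>.064)&(z<.0745)&W]; u=np.array([.143,.99]); v=np.array([-.99,.143]); b=np.array([.547,.211])
    x=(q[:,:2]-b)@u; y=(q[:,:2]-b)@v
    print('rim box x',np.percentile(x,[.5,2,98,99.5]).round(4),'y',np.percentile(y,[.5,2,98,99.5]).round(4))
    q=P[(z>.085)&(z<.26)&(np.abs((P[...,:2]-b)@v)<.11)&(np.abs((P[...,:2]-b)@u-.11)<.06)]
    x=(q[:,:2]-b)@u;y=(q[:,:2]-b)@v; pf=np.polyfit(q[:,2],x,1); print('lid',len(q),pf,'x at z.07',np.polyval(pf,.07),'ang',np.pi/2+np.arctan(pf[0]),'yr',y.min(),y.max(),'zmax',q[:,2].max())
c=dict(np.load('top0.npz'));P=pts(c)
m=(P[...,2]>.008)&(P[...,2]<.022)&(P[...,0]>.3)&(P[...,0]<.55)&(P[...,1]>.26)&(P[...,1]<.45)
k,l,st,ce=cv2.connectedComponentsWithStats(m.astype(np.uint8)); i=1+np.argmax(st[1:,4]); print('phone',cv2.minAreaRect((P[l==i][:,:2]*1000).astype(np.float32)),ce[i])
print(read_state()['joints'].round(2))
```

```text
top floor ((549.2401123046875, 212.39454650878906), (142.03973388671875, 194.33485412597656), 82.4334487915039) 0.005851016191415037
rim box x [-0.0847 -0.0843  0.0892  0.0898] y [-0.1049 -0.1044  0.1046  0.105 ]
lid 2435 [0.3427204  0.06147208] x at z.07 0.08546250956392297 ang 1.900971313115289 yr -0.10559898423763237 0.1044049229626624 zmax 0.23480836903556157
scene floor ((524.9952392578125, 213.2261962890625), (160.54103088378906, 160.60540771484375), 81.93696594238281) 0.006133184235832978
rim box x [-0.0855 -0.0849  0.0851  0.086 ] y [-0.1084 -0.1078  0.1028  0.1042]
lid 1492 [0.3439922  0.05927266] x at z.07 0.0833521104124824 ang 1.902108990998852 yr -0.10916691188732594 0.10414873353284801 zmax 0.23775324797361885
phone ((349.0030212402344, 402.723388671875), (137.52015686035156, 69.20406341552734), 35.74656295776367) [135.81118881 263.7027972 ]
[ 0.48  0.53 -0.21  1.62  0.12  1.   -1.41]
```

This is the full one (-5.6 N, about 0.55 kg). Both views give the box centre at (0.547,0.211), its long side along -8.2°, and the lid at 1.90 rad. I'll carry it there.

apply_moves(translation=[[-0.14, 0.6, 0], [-0.14, 0.9, 0], [-0.14, 1, 0], [-0.14, 1, 0], [-0.14, 1, 0], [-0.14, 1, 0], [-0.14, 1, 0], [-0.14, 1, 0], [-0.14, 1, 0], [-0.14, 1, 0]], roll=[-0.1, -0.1, -0.1, -0.1, -0.1, -0.1, -0.1, -0.1, -0.1, -0.1])

```text
clock: 30.1
ee_pos: [0.5862, -0.0694, 0.1555]
tcp_rot: [0.997, -0.072, 0.0, -0.0]
wrist_force: [-0.1, -0.0, -4.7]
width: 0.0552
finger_force: 65.8
```

apply_moves(translation=[[-0.14, 1, 0], [-0.14, 1, 0], [-0.14, 1, 0], [-0.14, 1, 0], [-0.14, 1, 0], [-0.14, 1, 0], [-0.14, 1, 0], [-0.14, 1, 0], [-0.14, 1, 0], [-0.14, 1, 0]], roll=[0, 0, 0, 0, 0, 0, 0, 0, 0, 0])

```text
clock: 31.35
ee_pos: [0.5583, 0.1298, 0.1553]
tcp_rot: [0.997, -0.072, 0.0, 0.0]
wrist_force: [0.8, 0.6, -6.0]
width: 0.0552
finger_force: 65.8
```

apply_moves(translation=[[-0.14, 1, 0], [-0.14, 1, 0], [-0.14, 0.9, 0], [-0.14, 0.7, 0], [-0.1, 0.5, 0], [0, 0, -0.3], [0, 0, -0.5], [0, 0, -0.6], [0, 0, -0.6], [0, 0, -0.3]], roll=[0, 0, 0, 0, 0, 0, 0, 0, 0, 0])

```text
clock: 32.6
ee_pos: [0.5449, 0.21, 0.108]
tcp_rot: [0.997, -0.072, -0.001, 0.0]
wrist_force: [-0.2, 0.8, -5.7]
width: 0.0552
finger_force: 65.8
```

Pose is right. The TCP should end at about 0.020, so I'll go down 0.087 m, slowing near the floor.

apply_moves(translation=[[0.1, 0, -0.4], [0, 0, -0.6], [0, 0, -0.6], [0, 0, -0.6], [0, 0, -0.6], [0, 0, -0.5], [0, 0, -0.4], [0, 0, -0.25], [0, 0, -0.15], [0, 0, -0.05]], roll=[0, 0, 0, 0, 0, 0, 0, 0, 0, 0])

```text
clock: 33.85
ee_pos: [0.5475, 0.2106, 0.0264]
tcp_rot: [0.997, -0.072, 0.0, -0.0]
wrist_force: [0.3, -0.4, -5.0]
width: 0.0553
finger_force: 65.8
```

apply_moves(translation=[[0, 0, -0.1], [0, 0, -0.1], [0, 0, -0.05], [0, 0, 0], [0, 0, 0], [0, 0, 0], [0, 0, 0], [0, 0, 0], [0, 0, 0], [0, 0, 0]], roll=[0, 0, 0, 0, 0, 0, 0, 0, 0, 0])

```text
clock: 35.1
ee_pos: [0.5473, 0.2105, 0.0213]
tcp_rot: [0.997, -0.072, 0.0, 0.0]
wrist_force: [0.9, -0.2, -4.3]
width: 0.0552
finger_force: 65.8
```

apply_moves(translation=[[0, 0, -0.05], [0, 0, -0.05], [0, 0, -0.05], [0, 0, 0], [0, 0, 0], [0, 0, 0], [0, 0, 0], [0, 0, 0], [0, 0, 0], [0, 0, 0]], roll=[0, 0, 0, 0, 0, 0, 0, 0, 0, 0])

```text
clock: 36.35
ee_pos: [0.5473, 0.2105, 0.0188]
tcp_rot: [0.997, -0.072, 0.0, 0.0]
wrist_force: [-4.6, -1.6, 4.8]
width: 0.0552
finger_force: 66.9
```

The case is on the floor. I'll release it and rise.

apply_moves(translation=[[0, 0, 0], [0, 0, 0], [0, 0, 0], [0, 0, 0], [0, 0, 0], [0, 0, 0.5], [0, 0, 1], [0, 0, 1], [0, 0, 1], [0, 0, 1]], roll=[0, 0, 0, 0, 0, 0, 0, 0, 0, 0], gripper=-1)

```text
clock: 37.6
ee_pos: [0.5475, 0.2106, 0.1098]
tcp_rot: [0.997, -0.072, 0.0, -0.0]
wrist_force: [0.5, -0.6, 0.3]
width: 0.0856
finger_force: 0.0
```

apply_moves(translation=[[0, 0, 1], [0, 0, 1], [0, 0, 1], [0, 0, 1], [0, 0, 1], [0, 0, 1], [0, 0, 1], [0, 0, 1], [0, 0, 1], [0, 0, 0.5]], roll=[0, 0, 0, 0, 0, 0, 0, 0, 0, 0], gripper=1)

```text
clock: 38.85
ee_pos: [0.5475, 0.2107, 0.3001]
tcp_rot: [0.997, -0.072, 0.001, -0.0]
wrist_force: [-0.2, 0.1, -0.8]
width: 0.0
finger_force: 0.0
```

Run:
```python
from h import *
c=capture('top'); save(c,'top1.png'); print(read_state()['joints'].round(2))
P=pts(c); b=np.array([.547,.211]);m=(P[...,2]>.04)&(P[...,2]<.064)&(c['img'].max(-1)<110)&(np.hypot(P[...,0]-.547,P[...,1]-.211)<.12); q=P[m]
if len(q)>50: print(len(q),np.median(q[:,2]),q[:,2].std(),cv2.minAreaRect((q[:,:2]*1000).astype(np.float32)))
```

```text
[-0.18  0.29 -0.33  1.65  0.1   1.22 -2.25]
501 0.054660168865953374 0.0034242192733920165 ((545.9388427734375, 209.88490295410156), (55.32162857055664, 120.26751708984375), 81.73977661132812)
```

View pics/top1.png

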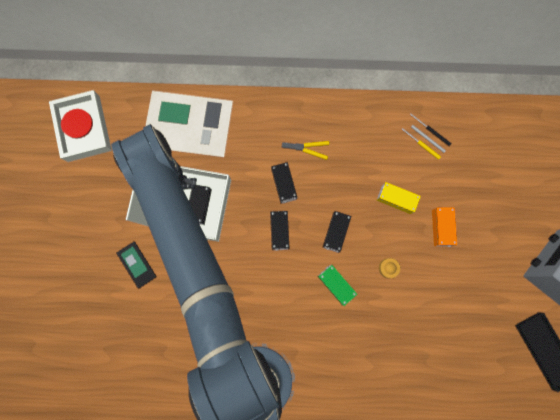

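The picture shows the case flat in the box at (200,205): top at 0.055 m, 120x55 mm, aligned and centred. The three empty cases stand where they were, and the pliers, tin and phone are untouched. Next I'll go over and behind the lid with the fingers shut.

apply_moves(translation=[[0.14, 0.96, 0], [0.14, 0.96, 0], [0.14, 0.96, 0], [0.14, 0.96, 0], [0.14, 0.96, 0], [0.14, 0.96, 0], [0.14, 0.96, 0], [0.14, 0.96, 0], [0.14, 0.96, 0], [0.14, 0.96, 0]], roll=[0.4, 0.4, 0.4, 0.4, 0.4, 0.4, 0.4, 0.4, 0.4, 0.4])

```text
clock: 40.15
ee_pos: [0.5756, 0.4037, 0.2983]
tcp_rot: [0.998, 0.068, 0.0, 0.0]
wrist_force: [-0.7, -0.3, 0.1]
width: 0.0001
finger_force: 0.0
```

apply_moves(translation=[[0, 0.1, -0.3], [0, 0, -0.7], [0, 0, -0.8], [0, 0, -0.8], [0, 0, -0.8], [0, 0, -0.8], [0, 0, -0.6], [0, 0, -0.2], [0, 0, 0], [0, 0, 0]], roll=[0, 0, 0, 0, 0, 0, 0, 0, 0, 0])

```text
clock: 41.4
ee_pos: [0.5757, 0.4049, 0.1991]
tcp_rot: [0.998, 0.067, 0.001, -0.0]
wrist_force: [0.2, -0.3, -0.0]
width: -0.0001
finger_force: 0.0
```

apply_moves(translation=[[-0.08, -0.55, 0], [-0.08, -0.55, 0], [-0.08, -0.55, 0], [-0.08, -0.55, 0], [-0.08, -0.55, 0], [-0.08, -0.55, 0], [-0.08, -0.55, 0], [-0.08, -0.55, 0], [-0.08, -0.55, 0], [-0.08, -0.55, 0]], roll=[0, 0, 0, 0, 0, 0, 0, 0, 0, 0])

```text
clock: 42.65
ee_pos: [0.5598, 0.2944, 0.1998]
tcp_rot: [0.998, 0.067, 0.001, -0.0]
wrist_force: [1.3, 1.3, 0.9]
width: -0.0
finger_force: 0.9
```

Run:
```python
from h import *
c=capture('scene'); save(c,'scene1.png')
```

```text
(no output)
```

View pics/scene1.png

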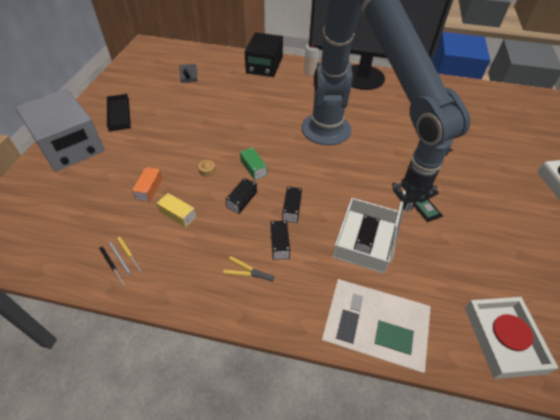

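The picture shows the lid near upright, seen edge-on at (400,205), with the fingers behind it and the case flat in the box at (367,233). I'll follow the arc down.

apply_moves(translation=[[-0.06, -0.4, -0.1], [-0.06, -0.4, -0.12], [-0.06, -0.4, -0.14], [-0.06, -0.4, -0.14], [-0.06, -0.4, -0.16], [-0.06, -0.4, -0.18], [-0.06, -0.38, -0.25], [-0.06, -0.38, -0.3], [-0.05, -0.38, -0.32], [-0.05, -0.38, -0.33]], roll=[0, 0, 0, 0, 0, 0, 0, 0, 0, 0])

```text
clock: 43.95
ee_pos: [0.5476, 0.2155, 0.157]
tcp_rot: [0.998, 0.067, -0.0, 0.0]
wrist_force: [-0.8, 0.7, 1.1]
width: 0.0001
finger_force: 0.5
```

apply_moves(translation=[[-0.04, -0.28, -0.35], [-0.04, -0.28, -0.4], [-0.04, -0.28, -0.42], [-0.04, -0.27, -0.45], [-0.02, -0.13, -0.4], [-0.02, -0.13, -0.4], [-0.02, -0.13, -0.4], [-0.01, -0.1, -0.4], [-0.01, -0.05, -0.35], [0, 0, -0.3]], roll=[0, 0, 0, 0, 0, 0, 0, 0, 0, 0])

```text
clock: 45.2
ee_pos: [0.5429, 0.1828, 0.0796]
tcp_rot: [0.998, 0.067, -0.0, 0.0]
wrist_force: [-0.2, -0.3, 0.8]
width: 0.0001
finger_force: 0.3
```

apply_moves(translation=[[0, -0.3, 0], [0, -0.3, 0], [0, -0.2, -0.1], [0, 0, -0.1], [0, 0, -0.1], [0, 0, -0.1], [0, 0, 0], [0, 0, 0], [0, 0, 0], [0, 0, 0]], roll=[0, 0, 0, 0, 0, 0, 0, 0, 0, 0])

```text
clock: 46.45
ee_pos: [0.5434, 0.1663, 0.0762]
tcp_rot: [0.998, 0.067, 0.001, 0.001]
wrist_force: [-9.3, -5.6, 30.0]
width: -0.0001
finger_force: 14.5
```

Firm contact at 0.0762 m (30 N), which is the shut height. I'll lift away and check.

apply_moves(translation=[[0, 0, 0.3], [0, 0, 0.6], [0, 0, 1], [0, 0, 1], [0, 0, 1], [0, -0.3, 1], [0, -0.6, 1], [0, -1, 1], [0, -1, 0], [0, -1, 0]], roll=[0, 0, 0, 0, 0, 0, 0, 0, 0, 0])

```text
clock: 47.7
ee_pos: [0.543, 0.0878, 0.2108]
tcp_rot: [0.998, 0.067, 0.0, 0.0]
wrist_force: [0.1, 0.3, 0.0]
width: -0.0001
finger_force: 0.0
```

apply_moves(translation=[[0, -1, 0], [0, -1, 0], [0, -1, 0], [0, -1, 0], [0, -1, 0], [0, -1, 0], [0, -1, 0], [0, 0, 0], [0, 0, 0], [0, 0, 0]], roll=[0, 0, 0, 0, 0, 0, 0, 0, 0, 0])

```text
clock: 48.95
ee_pos: [0.543, -0.0497, 0.2103]
tcp_rot: [0.998, 0.068, 0.0, -0.0]
wrist_force: [-0.4, 0.6, 0.4]
width: 0.0
finger_force: 0.0
```

Run:
```python
from h import *
u=np.array([.143,.99]); v=np.array([-.99,.143]); b=np.array([.547,.211])
for n in('top','scene'):
    c=capture(n); save(c,n+'2.png'); P=pts(c); hsv=cv2.cvtColor(c['img'],cv2.COLOR_RGB2HSV); z=P[...,2]
    x=(P[...,:2]-b)@u; y=(P[...,:2]-b)@v; m=(np.abs(x)<.075)&(np.abs(y)<.095)&(z<.15)&(z>0)
    A=np.c_[x[m],np.ones(m.sum())]; f=np.linalg.lstsq(A,z[m],rcond=None)[0]; print(n,m.sum(),'slope',f,'lid z',np.median(z[m]))
    m=((z>0.035)&(z<0.07)&(hsv[...,2]<110)&(P[...,0]>.4)&(P[...,0]<.85)&(P[...,1]>-.35)&(P[...,1]<.05)).astype(np.uint8)
    k,l,st,ce=cv2.connectedComponentsWithStats(m)
    for i in range(1,k):
        if st[i,4]>150: q=P[l==i]; r=cv2.minAreaRect((q[:,:2]*1000).astype(np.float32)); print(np.round(r[0]),np.round(r[1]),round(r[2],1),np.median(q[:,2]).round(4))
print(read_state()['clock'])
```

```text
top 2872 slope [0.00084817 0.07701882] lid z 0.0769938710356074
[ 472. -237.] [ 56. 122.] 73.5 0.0503
scene 2227 slope [-0.00160802  0.07775275] lid z 0.07776127213495176
[ 474. -239.] [ 57. 124.] 74.5 0.0506
[474. -56.] [122.  56.] 4.6 0.0507
[630. -65.] [121.  56.] 17.1 0.0507
49.05
```

View pics/scene2.png

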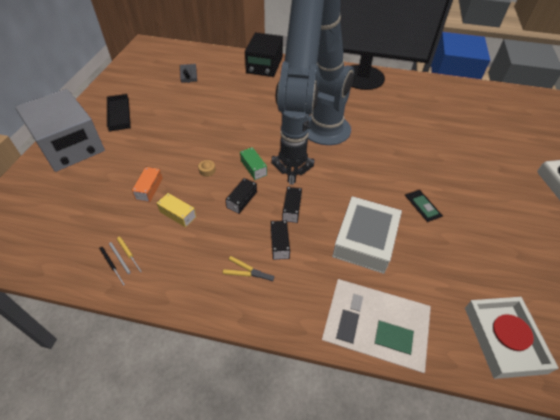

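The picture shows the lid flat and shut at (368,232), with slope under 0.002 and height 0.077 m. The three empty cases stand within 3 mm of where they began, and the arm is clear of everything.

```bash
python3 -c "
from station import job_done; print(job_done())"
```

```text
the job is handed in; nothing more can be done
None
```

The full case (about 0.55 kg, the one that stood at (0.614, -0.261)) lies flat in the white box with the lid shut, the three empty cases stand where they were, and the job is handed in after about 49 s of robot time; no verdict came back.

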